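# Set a filter cavity's tuning rod

## Robot

A 6-joint arm with a two-finger parallel gripper is mounted at the origin on the work surface. World frame = base frame: x ahead of the robot, y to its left, z up, the work surface at z = 0. Lengths are in m, angles in rad, forces in N, time in s.
With the tool pointing down it reaches from about 0.325 to 0.9 m from the base axis. Payload 6.1 kg.
Tool frame: the origin (TCP) lies between the finger pads, 19 mm behind the fingertips; this is the grasp point; x points along the fingers, y is the direction in which the jaws open and shut, and the axes are right-handed (so a half turn about x gives the same grasp; the last joint's range is limited). The gripper opens to 85 mm and grips with 20 to 120 N. Pads are 22 mm wide; open, the fingers measure 114 mm over their backs; the gripper's body (76 mm by 85 mm) begins 54 mm behind the grasp point. The pads swing forward as they close: fully open they stand 13 mm farther back than shut.
Start: joints at [1.106, 0.22, 1.526, -0, 1.395, -0.126], TCP at [0.208, 0.589, 0.25] pointing down, gripper open.
Joint ranges: [-2.98, 2.98], [-0.91, 2.08], [0.09, 2.57], [-1.24, 4.39], [0.2, 2.65], [-2.68, 2.68]. Speed limits (rad/s): [2.57, 2.57, 3.01, 3.14, 3.14, 3.14].

## Interface

Orientations are given as [roll, pitch, yaw] about the fixed x, y, z axes, in that order (R = Rz(yaw) Ry(pitch) Rx(roll)).
In Python, from plant import movep, move_l, set_joints, gripper_to, hold, inverse_kinematics, observe, get_image, get_calibration, Unreachable, job_done gives the robot as it stands. Calls block until the motion is done:
- movep(position, orientation): joint-space move of the TCP to a pose.
- move_l(position, feed=0.15, rotation=None, max_force=None): straight line of the TCP; rotation=None keeps the orientation; feed is the mean speed in m/s. With max_force (N) it stops when the force on the tool has changed by that much, and returns True; else False.
- set_joints(angles): joint-space move.
- gripper_to(opening, f_grip=None): finger opening in m; f_grip is the grip in N (None keeps the last); returns when the fingers have stopped.
- hold(seconds).
- inverse_kinematics(position, orientation): joint angles nearest the present ones, or None.
- observe(): the state.
- get_image(name): name is "scene" or "top" or "wrist"; returns (picture, depth): 420x560x3 uint8, red, green, blue; 420x560 float32, m along the optical axis (not along the pixel's ray), 0 where there is no reading.
- get_calibration(name): a dict with "intrinsics" (3x3 intrinsics, pixels), "world_from_camera" (4x4, takes a point from camera to world coordinates). Camera axes: x right, y down, z forward; pixel columns grow to the right and rows downward; lengths in m; the calibration is good to about 2 mm. The wrist camera is an equidistant fisheye: a pixel r from the principal point sees the ray r / f radians off the axis. A picture is of the moment at which its call begins: read the wrist's pose just before it. get_calibration takes no time and is no camera call; for the wrist camera it gives the pose at the moment of the call.
A pose or a line that the arm cannot do raises Unreachable and nothing moves.
- job_done(): hands the job in, once; it reports no verdict.
The state is a dict: "time_s": time; "q": joint angles; "joint_velocities": joint speeds; "joint_torque": joint torques, N m; "eef_pos": TCP position; "tcp_rot": TCP orientation; "ft_force": force on the tool from outside, world axes, zero at the start; "torque": the same for the moment, N m; "opening": finger opening in m.
Only numpy, scipy, OpenCV 4.12 (cv2) and the standard library are available. Lean on these libraries where they do the work, as an engineer would, in place of code of your own. Each camera call takes 0.05 s, during which the arm holds its last target. There are 200 camera calls.

## Task

At the radio bench, take the red-knobbed tuning rod out of the wooden stand, slide it into the brass collar of the open filter cavity and push it fully home. Then draw it straight up, keeping it in line with the bore, until its red band has just come fully out of the collar (its black lower part stays in the bore), and finish still holding it there in the gripper so the operator can read the meter. Never force the rod in the bore, and leave the blue-knobbed rod, the mug and the yellow flask where they stand.

Things in the scene. Friction and masses are not known exactly. Their poses are not given: they have to be found in the camera images.
- rod: Loose tuning rod, upright, 0.1-0.21 kg. Origin: centre of its foot; z up the rod. From the foot: round shaft 14 mm dia. (lowest 6 mm tapers to 10), black 0-45 mm, red band 45-61, brass 61-95; steel flange 32 mm dia. 95-100; round red knob 24 mm dia. 100-135, the part to grip. Starts in one of the stand's holes, foot 10 mm above the table. Let go, it drops down a bore by its weight.
- rod_flange (a point): Point on the rod's axis at the underside of the flange, 95 mm above the foot. The red band's lower edge is 50 mm below this point.
- rod_knob (a point): Point on the rod's axis inside the red knob, 124 mm above the foot: a good height for the TCP when gripping.
- cavity: The open filter cavity: a fixed square aluminium can 84 x 84 x 105 mm (foot plate 96 mm along x), two coax sockets on its far (+x) face, and on top, in the middle, a brass collar 36 mm in diameter that stands 10 mm proud (top at 115 mm). Origin at the centre of its underside, z up.
- mouth (a point): Centre of the collar's top face, 115 mm above the table: mouth of the vertical bore, 15.2 mm dia., with a funnel 22 mm wide at the top narrowing over 6 mm. The foot never reaches the bottom: the rod is fully home when its flange rests on the collar (rod_flange at mouth).
- tuned_cavity: A like cavity beside it, already set: its collar is closed by a fixed steel nut and grey knob, top 148 mm above the table. Fixed; nothing to do with it.
- stand: Fixed wooden block 75 x 170 x 60 mm (x, y, z) with two vertical holes 16 mm in diameter and 50 mm deep, at y = +45 and -45 mm; the red- and blue-knobbed rods stand in them, in either order. Origin at the centre of its underside.
- spare: Loose spare rod of the same shape with a blue knob, in the stand's other hole. Origin at its foot. Leave it there.
- mug: White mug, 80 mm in diameter, 92 mm high, loose, on the far side. Origin at the centre of its underside. A bystander.
- flask: Yellow drinking flask, 68 mm in diameter, 200 mm high, loose, on the right. Origin at the centre of its underside. A bystander.
There are look-alikes about, which are no part of the job. Of the things like the rod, leave any that is turquoise; of the rest the smaller one is meant.

How it is judged:
By the outcome, as a careful person would: the job done as asked, in the order asked, and still so for the second after the job is handed in, while the arm keeps its last pose, push and grip.
It also fails if it takes over 58 s, if anything falls off the work surface, if the arm or the gripper's body presses on something with over 40 N, if the wrist force passes 120 N, or if a joint passes its speed limit or range.

## Working session

There is one attempt and no reset: what is moved stays moved. The work goes in short steps, each a Python script; the robot and the scene stay as the last script left them, time stands still between calls to the robot, and variables do not carry over. Pictures are saved under pics/ and viewed, about 8 in all and at most 12, crops included, and the job is handed in when it is done.

```bash
ls; mkdir -p pics; python3 - <<'E'
from plant import *
import cv2,numpy as np,pickle
d={}
for n in("scene","top"):
    im,dp=get_image(n); c=get_calibration(n); d[n]=(im,dp,c); cv2.imwrite(f"pics/{n}0.png",im[:,:,::-1])
    print(n,c["intrinsics"],np.round(c["world_from_camera"],3))
pickle.dump(d,open("d0.pkl","wb")); o=observe();print(o["time_s"],o["tcp_rot"],o["ft_force"])
E
```

```text
pics
scene [[407.38657102   0.         282.33638001]
 [  0.         407.38657102 212.72997415]
 [  0.           0.           1.        ]] [[-0.733  0.414 -0.541  1.066]
 [ 0.68   0.468 -0.564  0.479]
 [ 0.019 -0.781 -0.624  0.67 ]
 [ 0.     0.     0.     1.   ]]
top [[422.08115832   0.         279.51906121]
 [  0.         422.08115832 214.07864097]
 [  0.           0.           1.        ]] [[ 0.02  -0.99   0.141  0.399]
 [-1.    -0.017  0.02  -0.068]
 [-0.018 -0.141 -0.99   1.312]
 [ 0.     0.     0.     1.   ]]
0.1 [-1.70429806  1.56899426 -2.04310897] [-0.70606862  1.19709993  0.36588649]
```

View pics/scene0.png

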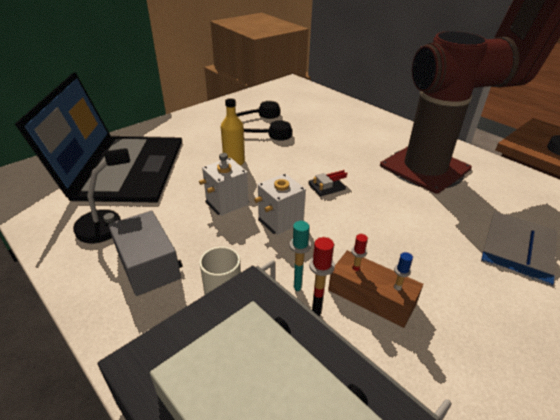

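View pics/top0.png

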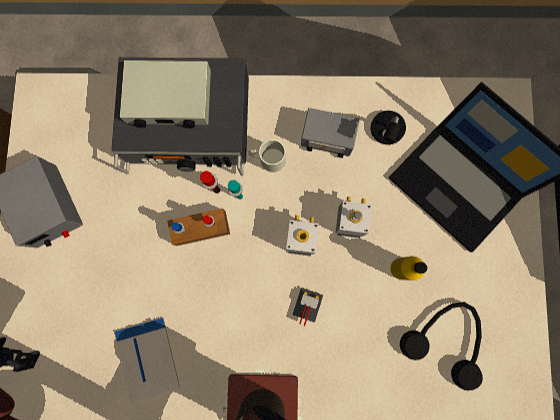

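The stand is at top (198,226), holding a red knob at (208,220) and a blue one at (177,228). The candidates for the rod are:
- red in the stand, top (208,220), scene (361,243)
- larger red, free-standing, top (208,180), scene (323,252)
- turquoise, top (234,188)

The smaller red one, in the stand, is the one meant. The open cavity has a brass ring at top (302,236); the tuned cavity is at (354,214).

```bash
cat > h.py <<'E'
import numpy as np,cv2
def ray_plane(uv,c,z):
    K,T=c["intrinsics"],c["world_from_camera"]
    d=T[:3,:3]@np.linalg.solve(K,[uv[0],uv[1],1.]); o=T[:3,3]
    return o+d*(z-o[2])/d[2]
def fish_plane(uv,c,z):
    K,T=c["intrinsics"],c["world_from_camera"]
    v=np.array([(uv[0]-K[0,2])/K[0,0],(uv[1]-K[1,2])/K[1,1]]); t=np.hypot(*v)
    d=np.array([*(v/max(t,1e-9)*np.sin(t)),np.cos(t)]); d=T[:3,:3]@d; o=T[:3,3]
    return o+d*(z-o[2])/d[2]
def fish_proj(p,c):
    K,T=c["intrinsics"],c["world_from_camera"]
    q=T[:3,:3].T@(np.array(p)-T[:3,3]); r=np.hypot(q[0],q[1]); t=np.arctan2(r,q[2])
    return np.array([K[0,2]+K[0,0]*t*q[0]/r,K[1,2]+K[1,1]*t*q[1]/r])
def blobs(im,lo,hi,box,amin=8):
    x0,y0,x1,y1=box; hsv=cv2.cvtColor(im,cv2.COLOR_RGB2HSV)[y0:y1,x0:x1].copy()
    hsv[...,0]=(hsv[...,0].astype(int)+90)%180  # red -> 90
    m=cv2.inRange(hsv,lo,hi); n,l,s,ce=cv2.connectedComponentsWithStats(m)
    return sorted([(int(s[i,4]),ce[i]+[x0,y0],s[i,:4]+[x0,y0,0,0]) for i in range(1,n) if s[i,4]>=amin],key=lambda a:-a[0])
E
python3 - <<'E'
import pickle,cv2,numpy as np
from h import *
np.set_printoptions(precision=4,suppress=True)
d=pickle.load(open("d0.pkl","rb"))
R=((80,170,80),(97,255,255));Y=((103,110,90),(122,255,255));B=((15,120,60),(45,255,255))
def rp(n,box,col,z,k=2):
    im,dp,c=d[n]
    for b in blobs(im,*col,box)[:k]: print(n,b[0],b[1],b[2],ray_plane(b[1],c,z),"depth",dp[int(b[1][1]),int(b[1][0])])
print("red");rp("top",(198,210,220,230),R,.145);rp("scene",(345,225,380,255),R,.128)
print("bigred");rp("top",(195,168,220,195),R,.2)
print("blue");rp("top",(165,218,188,238),B,.145);rp("scene",(390,245,420,275),B,.128)
print("collar");rp("top",(285,220,318,252),Y,.115);rp("scene",(265,170,300,200),Y,.115)
t=cv2.resize(d["top"][0][150:270,150:380],None,fx=3,fy=3,interpolation=cv2.INTER_CUBIC)
cv2.imwrite("pics/crop1.png",t[:,:,::-1])
E
```

```text
red
top 68 [207.1471 219.6029] [203 215  10  10] [0.5459 0.1581 0.145 ] depth 1.1807846
scene 150 [360.9733 243.1067] [356 234  11  20] [0.5457 0.1609 0.128 ] depth 0.78403604
bigred
top 160 [207.0125 178.0875] [200 171  15  15] [0.652  0.1528 0.2   ] depth 1.1456089
blue
top 70 [176.  226.5] [171 223  11   8] [0.5249 0.2445 0.145 ] depth 1.1748189
scene 79 [406.038  256.9241] [401 253  11   9] [0.512  0.2422 0.128 ] depth 0.7462892
scene 33 [404.8485 267.5152] [402 263   7  10] [0.5373 0.2565 0.128 ] depth 0.75034446
collar
top 103 [302.0097 235.3883] [296 230  13  12] [ 0.5091 -0.1084  0.115 ] depth 1.2516633
top 9 [311.6667 220.6667] [310 220   4   3] [ 0.5518 -0.1355  0.115 ] depth 1.242218
scene 134 [281.1567 184.209 ] [274 179  15  12] [ 0.5127 -0.1051  0.115 ] depth 0.99413043
```

View pics/crop1.png

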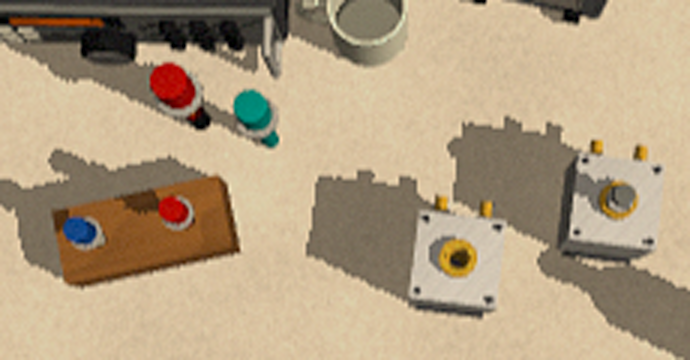

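The crop confirms the small red knob in the stand, next to the blue one, and a collar with an open bore at crop (459,258). Red to blue measures 88 mm against 90 expected, so the points are consistent. Next I go above the rod and look from close by.

```bash
cat >> h.py <<'E'
from scipy.spatial.transform import Rotation as Ro
import warnings; warnings.filterwarnings("ignore")
def down(jaw):
    x=np.array([0,0,-1.]); y=np.array([*jaw,0])/np.linalg.norm(jaw)
    return Ro.from_matrix(np.c_[x,y,np.cross(x,y)]).as_euler("xyz")
E
cat > m1.py <<'E'
from plant import *
from h import *
np.set_printoptions(precision=4,suppress=True)
for s in (1,-1):
    rot=down((-.24*s,.97*s))
    print(s,inverse_kinematics([.546,.159,.25],rot),inverse_kinematics([.511,-.107,.30],rot))
qs=[(inverse_kinematics([.546,.159,.25],down((-.24*s,.97*s))),s) for s in(1,-1)]
s=min((abs(q[5]),s) for q,s in qs if q is not None)[1]
print("sign",s); rot=down((-.24*s,.97*s)); np.save("rot.npy",rot)
movep([.546,.159,.25],rot); gripper_to(.055); hold(.3)
c=get_calibration("wrist"); im,dp=get_image("wrist"); o=observe()
print(o["time_s"],o["eef_pos"],c["intrinsics"],c["world_from_camera"])
import pickle; pickle.dump((im,dp,c),open("w1.pkl","wb")); cv2.imwrite("pics/w1.png",im[:,:,::-1])
print("expect knob px",fish_proj([.546,.159,.145],c))
E
python3 m1.py
```

```text
1 [ 0.1447  0.0866  1.6762 -0.      1.3788 -1.6686] [-0.3575 -0.0574  1.7282  0.      1.4708 -2.1709]
-1 [ 0.1447  0.0866  1.6762 -0.      1.3788  1.473 ] [-0.3575 -0.0574  1.7282  0.      1.4708  0.9707]
sign -1
2.8333 [0.546 0.159 0.25 ] [[325.1923   0.     279.5781]
 [  0.     325.1923 214.1992]
 [  0.       0.       1.    ]] [[ 0.2395 -0.9228 -0.3019  0.6241]
 [-0.9709 -0.2274 -0.0752  0.1778]
 [ 0.0008  0.3111 -0.9504  0.3735]
 [ 0.      0.      0.      1.    ]]
expect knob px [278.6751 221.3011]
```

View pics/w1.png

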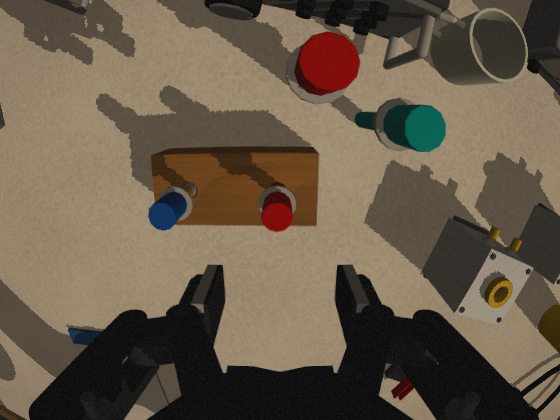

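The wrist view shows the stand's red knob at (277,216), the blue one at (168,210), and the collar at (499,292). I'll compute the knob-top centre and the collar from here.

```bash
cat > m2.py <<'E'
import pickle
from h import *
np.set_printoptions(precision=4,suppress=True)
im,dp,c=pickle.load(open("w1.pkl","rb"))
def top(lo,hi,box,z,r):
    x0,y0,x1,y1=box;hsv=cv2.cvtColor(im,cv2.COLOR_RGB2HSV)[y0:y1,x0:x1].copy();hsv[...,0]=(hsv[...,0].astype(int)+90)%180
    m=cv2.inRange(hsv,lo,hi); ys,xs=np.nonzero(m)
    V=np.array([fish_plane((x+x0,y+y0),c,z)[:2] for x,y in zip(xs,ys)])
    # camera-side direction: the top disc's edge farthest from +side; outward away from body = toward -u where u = knob->camera horizontally
    m0=V.mean(0);u=c["world_from_camera"][:2,3]-m0;u/=np.linalg.norm(u);n=np.array([-u[1],u[0]])
    print("extent u",(V@u).min(),(V@u).max(),"n",(V@n).min(),(V@n).max(),len(V))
    return u,n,V
u,n,V=top((80,150,70),(98,255,255),(255,175,300,240),.145,.012)
hpx=.0004
# body below the top projects away from the camera?: report both hypotheses
for k in(-1,1):
    a=(V@u).min()+hpx*-1+.012 if k<0 else (V@u).max()+hpx-.012
    b=((V@n).min()+(V@n).max())/2
    print(k,u*a+n*b)
for b in blobs(im,(103,110,90),(122,255,255),(475,270,520,315))[:2]: print("collar",b,fish_plane(b[1],c,.115))
E
python3 m2.py
```

```text
extent u 0.559709355475105 0.5863880024901951 n 0.026620037728624344 0.04964516028231205 736
-1 [0.5493 0.1615]
1 [0.5527 0.1622]
collar (324, array([500.0802, 293.7963]), array([488, 280,  25,  28])) [ 0.5098 -0.1074  0.115 ]
```

```bash
cat > m3.py <<'E'
from plant import *
from h import *
np.set_printoptions(precision=4,suppress=True)
x,y=.548,.1605
f0=observe()["ft_force"]
print(move_l([x,y,.18],feed=.12), move_l([x,y,.134],feed=.06,max_force=8))
gripper_to(.0,f_grip=50); hold(.2)
o=observe();print(o["time_s"],o["eef_pos"],o["opening"],o["ft_force"]-f0)
c=get_calibration("wrist"); im,dp=get_image("wrist"); cv2.imwrite("pics/w2.png",im[:,:,::-1])
E
python3 m3.py
```

```text
False False
5.075 [0.5484 0.1607 0.1347] 0.02258171545948582 [-0.158   0.5854  6.0033]
```

View pics/w2.png

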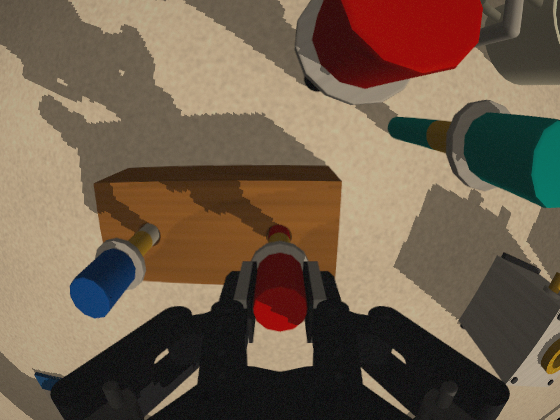

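The knob at (280,295) sits between the pads. Next I lift straight up and look.

```bash
cat > m4.py <<'E'
from plant import *
from h import *
import pickle
np.set_printoptions(precision=4,suppress=True)
f0=observe()["ft_force"]
x,y,_=observe()["eef_pos"]
print(move_l([x,y,.22],feed=.08,max_force=15)); o=observe();print(o["ft_force"]-f0)
move_l([x,y,.30],feed=.12); hold(.3)
o=observe();print(o["time_s"],o["eef_pos"],o["opening"],o["ft_force"]-f0)
c=get_calibration("wrist"); im,dp=get_image("wrist"); cv2.imwrite("pics/w3.png",im[:,:,::-1])
pickle.dump((im,dp,c,o),open("w3.pkl","wb"))
e=o["eef_pos"]
for h in(.135,.124,.1,.061,.045,0): print("axis at",h,fish_proj([e[0],e[1],e[2]-.124+h],c))
a=cv2.resize(im[180:380,180:380],None,fx=2.8,fy=2.8); cv2.imwrite("pics/w3c.png",a[:,:,::-1])
E
python3 m4.py
```

```text
False
[-0.1054 -0.401  -7.2307]
7.4667 [0.5481 0.1607 0.2992] 0.02260153791947372 [-0.0108 -1.0411 -6.5099]
axis at 0.135 [278.2679 313.1159]
axis at 0.124 [278.3377 298.9652]
axis at 0.1 [278.4656 273.532 ]
axis at 0.061 [278.6208 243.5305]
axis at 0.045 [278.6708 234.0526]
axis at 0 [278.7821 213.2386]
```

View pics/w3c.png

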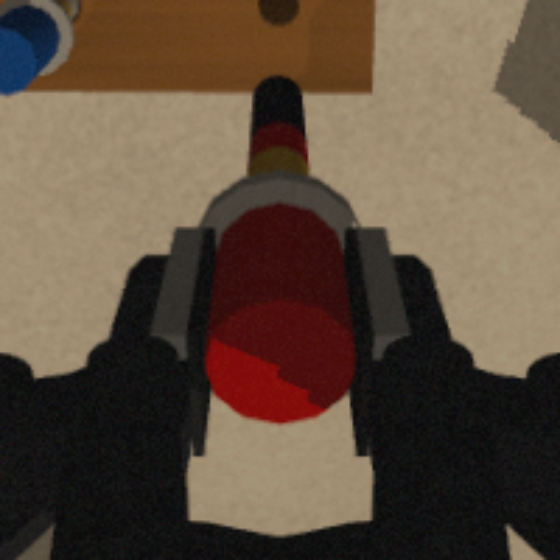

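The rod is held straight. The foot is near the TCP axis as projected, and the knob is about 1.5 mm forward of the TCP. Next I go just short of the collar and measure it at close range with the wrist camera.

```bash
cat > m5.py <<'E'
from plant import *
from h import *
import pickle
np.set_printoptions(precision=4,suppress=True)
move_l([.475,-.107,.30],feed=.18); hold(.4)
o=observe(); c=get_calibration("wrist"); im,dp=get_image("wrist"); print(o["time_s"],o["eef_pos"],o["opening"],o["ft_force"])
pickle.dump((im,dp,c,o),open("w4.pkl","wb"))
p=fish_proj([.510,-.107,.115],c);print("exp collar",p)
x,y=p.astype(int)
for b in blobs(im,(100,80,50),(124,255,255),(x-45,y-45,x+45,y+45))[:3]: print(b[0],b[1],b[2],fish_plane(b[1],c,.115))
a=cv2.resize(im[max(0,y-60):y+180,x-120:x+120],None,fx=2.4,fy=2.4); cv2.imwrite("pics/w4c.png",a[:,:,::-1]); print("crop origin",x-120,max(0,y-60))
E
python3 m5.py
```

```text
9.6083 [ 0.4751 -0.1068  0.3   ] 0.022923116186734 [ 0.347   0.5314 -1.059 ]
exp collar [287.8393 159.9582]
1148 [289.3197 160.3963] [270 141  39  39] [ 0.5099 -0.1085  0.115 ]
123 [324.9268 118.5041] [318 114  14  11] [ 0.5574 -0.1311  0.115 ]
crop origin 167 99
```

View pics/w4c.png

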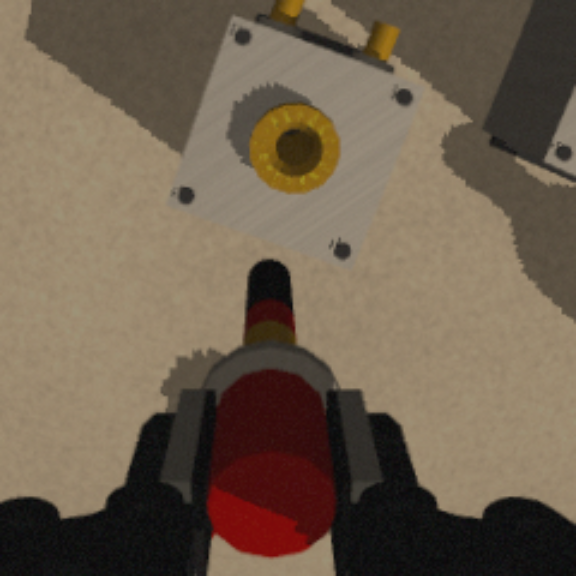

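The collar ring is centred at wrist px (289.3,160.4), which gives (0.510,-0.1085). The top view gave (0.509,-0.108), so they agree. The foot is at about (279,207). Next is a compliant insertion, stopping at contact.

```bash
cat > m6.py <<'E'
from plant import *
from h import *
np.set_printoptions(precision=4,suppress=True)
xy=np.array([.5097,-.1084]); move_l([*xy,.30],feed=.1); move_l([*xy,.245],feed=.08); hold(.4)
f0=observe()["ft_force"]; z=.245
while z>.150:
    z-=.005; hit=move_l([*xy,z],feed=.03,max_force=8); o=observe(); df=o["ft_force"]-f0
    print(round(o["time_s"],2),o["eef_pos"],df,o["opening"],hit)
    if hit or abs(df[2])>6: break
    if np.hypot(*df[:2])>1.5: xy=xy+np.clip(.0003*df[:2],-.0008,.0008)
E
python3 m6.py
```

```text
11.72 [ 0.5094 -0.1083  0.2395] [-0.0021  1.0039 -0.2941] 0.022705722830000667 False
12.03 [ 0.5095 -0.1083  0.2346] [ 0.4331  0.1183 -0.3149] 0.022617962845967104 False
12.35 [ 0.5095 -0.1083  0.2297] [1.1536 0.3847 0.2306] 0.022628576326468846 False
12.67 [ 0.5095 -0.1083  0.2246] [ 1.4313 -0.0687 -0.9647] 0.022740793229028555 False
12.98 [ 0.5096 -0.1083  0.2197] [ 0.413  -0.2971  0.3752] 0.022580897611452454 False
13.3 [ 0.5096 -0.1083  0.2146] [-0.2343 -0.088  -0.0012] 0.022650773104666146 False
13.62 [ 0.5096 -0.1083  0.2097] [ 0.6745 -0.1139  0.1055] 0.02252861139439907 False
13.93 [ 0.5096 -0.1083  0.2046] [ 0.1774 -0.5026 -0.1213] 0.022609077487300868 False
14.25 [ 0.5096 -0.1083  0.1997] [ 0.533   0.3557 -0.5741] 0.022475810004097842 False
14.57 [ 0.5096 -0.1083  0.1947] [ 0.2631 -0.1302  0.1792] 0.022767353111616175 False
14.88 [ 0.5096 -0.1083  0.1897] [ 0.0637 -0.321   0.1734] 0.023108209466516837 False
15.2 [ 0.5096 -0.1083  0.1846] [0.6734 0.6454 0.2437] 0.022466424122819326 False
15.52 [ 0.5096 -0.1083  0.1797] [0.3635 0.2593 0.7942] 0.02241827582323754 False
15.83 [ 0.5096 -0.1084  0.1747] [ 0.6567  0.1542 -0.8657] 0.022411247028863206 False
16.15 [ 0.5096 -0.1083  0.1697] [ 1.2894  0.9659 -0.2922] 0.022219430757407954 False
16.47 [ 0.5099 -0.1081  0.1646] [-0.9271  0.3808 -0.5404] 0.02288972005787163 False
16.78 [ 0.5099 -0.1081  0.1596] [-0.687   0.8796 -0.6007] 0.022550501985406472 False
17.1 [ 0.5099 -0.1081  0.1546] [-0.9363 -0.8543 -0.8299] 0.02271761695622438 False
17.42 [ 0.5099 -0.108   0.1496] [-0.2497 -0.0768 -1.0342] 0.022682941546734958 False
```

```bash
cat > m7.py <<'E'
from plant import *
from h import *
np.set_printoptions(precision=4,suppress=True)
o=observe();f0=o["ft_force"];xy=o["eef_pos"][:2]
hit=move_l([*xy,.139],feed=.015,max_force=6); o=observe();print(hit,o["time_s"],o["eef_pos"],o["ft_force"]-f0,o["opening"])
hold(.3);o=observe();print(o["eef_pos"],o["ft_force"]-f0)
im,_=get_image("wrist"); im2,_=get_image("scene")
a=np.hstack([cv2.resize(im[120:360,180:400],(400,436)),cv2.resize(im2[140:260,220:330],(400,436))]); cv2.imwrite("pics/home.png",a[:,:,::-1])
E
python3 m7.py
```

```text
True 17.8833 [ 0.5099 -0.1082  0.1447] [-0.1691  0.3385  6.6391] 0.02275961849175339
[ 0.5098 -0.1082  0.1447] [-0.1663  1.0168  8.1727]
```

View pics/home.png

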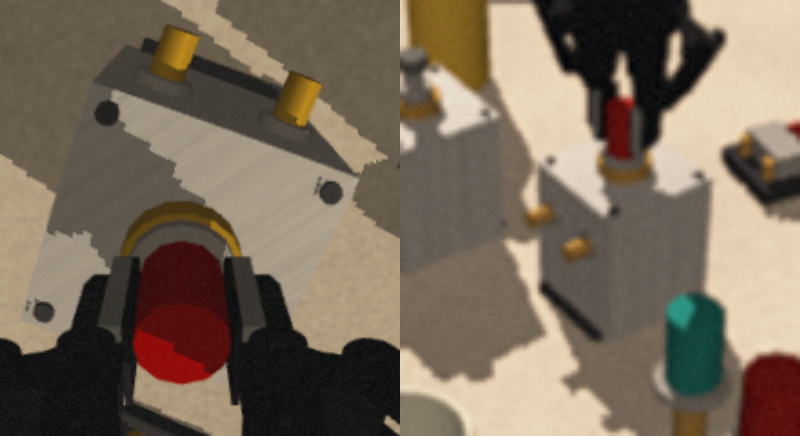

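The flange rests on the collar. Contact came at TCP z = 0.1447, exactly the value predicted from the grasp height. Now I draw up 51.5 mm in line (50 mm brings the band's lower edge to the mouth).

```bash
cat > m8.py <<'E'
from plant import *
from h import *
np.set_printoptions(precision=4,suppress=True)
xy=np.array([.5099,-.1082]); zt=.1447+.0515
for z in (.150,.165,.180,zt):
    hit=move_l([*xy,z],feed=.03,max_force=15); o=observe();print(hit,round(o["time_s"],2),o["eef_pos"],o["ft_force"],o["opening"])
hold(.4);o=observe();e=o["eef_pos"];print(e)
if abs(e[2]-zt)>.0003: move_l([*xy,2*zt-e[2]],feed=.02); hold(.4); print(observe()["eef_pos"])
im,_=get_image("wrist"); im2,_=get_image("scene")
a=np.hstack([cv2.resize(im[120:360,180:400],(400,436)),cv2.resize(im2[120:230,240:340],(400,436),interpolation=cv2.INTER_CUBIC)]); cv2.imwrite("pics/drawn.png",a[:,:,::-1])
E
python3 m8.py
```

```text
False 18.66 [ 0.5098 -0.1081  0.1498] [ 0.1916 -0.387  -0.7219] 0.022453029413614194
False 19.31 [ 0.51   -0.1082  0.1651] [ 0.0904 -0.3936 -1.3837] 0.022260891865227905
False 19.96 [ 0.51   -0.1082  0.1801] [ 0.7512 -0.6832 -0.9585] 0.022832489184620976
False 20.65 [ 0.5099 -0.1082  0.1962] [ 0.2168  0.285  -1.4085] 0.02258408989239562
[ 0.5099 -0.1082  0.1961]
```

View pics/drawn.png

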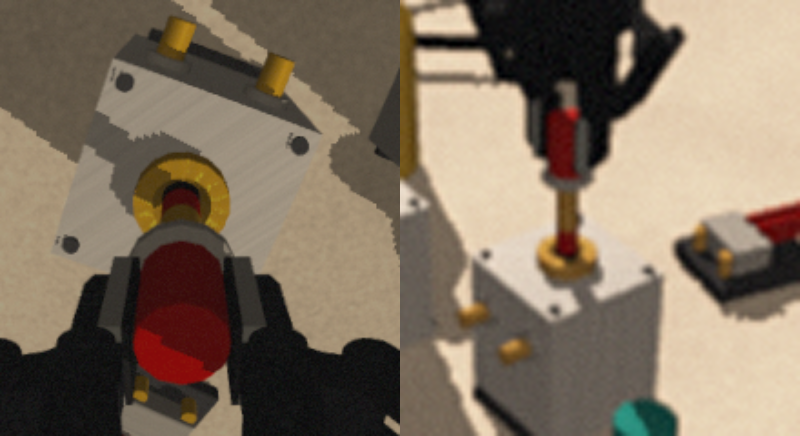

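The red band's lower edge sits at the collar's mouth, with black just beginning in the funnel (wrist crop (181,187)). The rod is still gripped and upright.

```bash
python3 -c "
from plant import *
job_done(); o=observe(); print(o['time_s'],o['eef_pos'],o['opening'])"
```

```text
the job is handed in; nothing more can be done
the job is handed in; nothing more can be done
```

The job is handed in: the small red-knobbed rod went from the stand into the open cavity and fully home. I then drew it straight up 51.5 mm, and the gripper still holds it there. The last clock reading before handing in was 20.7 s of the 58 s allowed.

- **Fully home:** the flange met the collar at TCP z = 0.1447, exactly the height predicted from the grasp. The push was about 8 N.
- **In the bore:** side forces stayed under about 1.5 N going in and coming out.
- **Final position:** TCP at (0.5099, -0.1082, 0.1961) m. That puts the band's lower edge about 1.4 mm above the mouth by calculation. The last wrist and scene pictures agree, showing the band out and black below it in the funnel.
- **Other objects:** I never moved the arm against the blue rod, mug, flask or look-alikes, but I took no final overview picture to confirm they are undisturbed.
- **Disagreements:** the cameras put the knob up to 3.5 mm apart, so I gripped at an in-between point. The knob sits about 1.5 mm forward of the TCP, and the grip opening read 22.6 mm on a 24 mm knob. Neither affected the fit.

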